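# Pack the closed sample pots into the transport carrier

## Robot

A 6-joint arm with a two-finger parallel gripper is mounted at the origin on the work surface. World frame = base frame: x ahead of the robot, y to its left, z up, the work surface at z = 0. Lengths are in m, angles in rad, forces in N, time in s.
With the tool pointing down it reaches from about 0.4 to 0.825 m from the base axis. Payload 7 kg.
Tool frame: the origin (TCP) lies on the mounting face of the last link; the fingertips stand 173 mm ahead of it and the grasp point (between the pads) lies 155 mm ahead of it; z points along the fingers, y is the direction in which the jaws open and shut (so a half turn about z gives the same grasp; the last joint's range is limited). The gripper opens to 85 mm and grips with 20 to 120 N. Pads are 22 mm wide; open, the fingers measure 114 mm over their backs; the gripper's body (76 mm by 85 mm) begins 54 mm behind the grasp point. The pads swing forward as they close: fully open they stand 13 mm farther back than shut.
Start: joints at [-0.9, 0.359, 0.012, 0, -1.224, -0.288], TCP at [0.252, -0.626, 0.405] pointing down, gripper open.
Joint ranges: [-3.07, 3.07], [-1.43, 2.12], [-1.02, 1.25], [-3.03, 1.67], [-3.05, -0], [-3.03, 3.03]. Speed limits (rad/s): [2.39, 2.39, 3.01, 3.14, 3.14, 3.14].

## Interface

Orientations are given as a 3x3 rotation matrix whose columns are the frame's x, y, z axes.
In Python, from plant import read_state, viewer, job gives the robot as it stands.
- The arm moves only by the tool step_arm, never from a script. Its argument "rows" is one flat list of numbers, 7 for each row, row after row: the turn, a rotation vector about the tool's x, y, z in degrees, then the shift along the tool's x, y, z in mm, then the gripper command: -1 is shut, 1 is fully open, values between are in proportion. A call has 1 to 20 rows; each row is the pose to reach, as a shift and turn from the pose commanded when the call began, along the tool's axes at that moment; what a row does not reach only later rows make up. A row lasts 1/10 s, in which the tool goes at most 50 mm and 8.59 degrees, less where a joint would pass 70% of its speed; a pose out of reach is approached as far as the arm can. A call with a gripper value outside its range is refused whole. The fingers move at their own pace and stop on an object; the grip force is fixed at half the most. Time passes only in rows, so rows that repeat a pose let the fingers close. It gives the time, the measured TCP pose, the force and the opening at its end, in the units of the state.
- read_state(): the state, without advancing time (a new reading comes with each control period).
- viewer.read_camera(name): name is "side" or "top" or "wrist"; returns (picture, depth): 384x512x3 uint8, red, green, blue; 384x512 float32, m along the optical axis (not along the pixel's ray), 0 where there is no reading.
- viewer.camera_info(name): a dict with "mtx" (3x3 intrinsics, pixels), "k1" (the pictures are not rectified: a ray, as slopes to the right and down, at radius r is drawn at 1 + k1 r^2 times it, then the intrinsics apply), "R" (3x3) and "t" (3): a world point X has camera coordinates R X + t. Camera axes: x right, y down, z forward; pixel columns grow to the right and rows downward; lengths in m; the calibration is good to about 2 mm. A picture is of the moment at which its call begins: read the wrist's pose just before it. camera_info takes no time and is no camera call; for the wrist camera it gives the pose at the moment of the call.
- job.close_job(): hands the job in, once; it reports no verdict.
The state is a dict: "t": time; "joint_pos": joint angles; "qvel": joint speeds; "tau": joint torques, N m; "tool_pos": TCP position; "ee_rot": TCP orientation; "wrist_force": force on the tool from outside, world axes, zero at the start; "wrist_torque": the same for the moment, N m; "opening": finger opening in m.
Only numpy, scipy, OpenCV 4.12 (cv2) and the standard library are available. Lean on these libraries where they do the work, as an engineer would, in place of code of your own. Each camera call takes 0.05 s, during which the arm holds its last target. There are 200 camera calls.

## Task

Pack the carrier for dispatch: stand each of the four closed sample pots upright in the well of the blue carrier that matches its shape and size, flat on the well's floor. The two open, empty pots do not go: leave them standing where they are, without pushing them about.

Things in the scene. Friction and masses are not known exactly. Their poses are not given: they have to be found in the camera images.
- round_small_mid (a point): the small closed round sample pot: frosted plastic with a paper label, round, with a ribbed white screw cap; 34 mm across the cap (the body below is 1 mm narrower), 56 mm high, the cap is the top 16 mm. It stands upright and loose on a thin black mat 3 mm thick, among the other pots. The point is its centre, half-way up (28 mm above its underside); z up.
- round_large_mid (a point): the large closed round sample pot: frosted plastic with a paper label, round, with a ribbed white screw cap; 54 mm across the cap (the body below is 1 mm narrower), 70 mm high, the cap is the top 16 mm. It stands upright and loose on a thin black mat 3 mm thick, among the other pots. The point is its centre, half-way up (35 mm above its underside); z up.
- square_small_mid (a point): the small closed square sample pot: frosted plastic with a paper label, square in plan, with a flat square white snap lid; 34 x 34 mm across the lid (the body below is 1 mm narrower), 56 mm high, the cap is the top 16 mm. It stands upright and loose on a thin black mat 3 mm thick, among the other pots. The point is its centre, half-way up (28 mm above its underside); z up, x and y square to its side faces.
- square_large_mid (a point): the large closed square sample pot: frosted plastic with a paper label, square in plan, with a flat square white snap lid; 54 x 54 mm across the lid (the body below is 1 mm narrower), 70 mm high, the cap is the top 16 mm. It stands upright and loose on a thin black mat 3 mm thick, among the other pots. The point is its centre, half-way up (35 mm above its underside); z up, x and y square to its side faces.
- well_round_small_floor (a point): the small round well in the blue transport carrier: a fixed grey round holder 50 mm in inside diameter, open at the top, 4 mm walls, rim 12 mm above its floor. The point is the centre of its floor; z up, x and y along the carrier's sides. The four wells form a square, 95 mm from centre to centre, in any arrangement; the 205 mm square carrier's outer wall is lower than their rims.
- well_round_large_floor (a point): the large round well in the blue transport carrier: a fixed grey round holder 70 mm in inside diameter, open at the top, 4 mm walls, rim 12 mm above its floor. The point is the centre of its floor; z up, x and y along the carrier's sides. The four wells form a square, 95 mm from centre to centre, in any arrangement; the 205 mm square carrier's outer wall is lower than their rims.
- well_square_small_floor (a point): the small square well in the blue transport carrier: a fixed grey square holder 50 mm wide inside each way, open at the top, 4 mm walls, rim 12 mm above its floor. The point is the centre of its floor; z up, x and y along the carrier's sides. The four wells form a square, 95 mm from centre to centre, in any arrangement; the 205 mm square carrier's outer wall is lower than their rims.
- well_square_large_floor (a point): the large square well in the blue transport carrier: a fixed grey square holder 70 mm wide inside each way, open at the top, 4 mm walls, rim 12 mm above its floor. The point is the centre of its floor; z up, x and y along the carrier's sides. The four wells form a square, 95 mm from centre to centre, in any arrangement; the 205 mm square carrier's outer wall is lower than their rims.
- open_round_mid (a point): an empty open round pot, frosted plastic, without a cap: a look-alike of the large round pot, 54 mm across, 60 mm high, 3 mm wall, loose on the mat. The point is its centre, 30 mm above its underside; z up.
- open_square_mid (a point): an empty open square pot, frosted plastic, without a lid: a look-alike of the small square pot, 34 x 34 mm, 46 mm high, 3 mm wall, loose on the mat. The point is its centre, 23 mm above its underside; z up.
Mind the look-alikes: they are no part of the job. Leave any yellow look-alike of the part that bears square_small_mid alone.

How it is judged:
By the outcome, as a careful person would: the job done as asked, in the order asked, and still so for the second after the job is handed in, with the robot touching nothing.
It also fails if it takes over 109 s, if anything falls off the work surface, if the arm or the gripper's body presses on something with over 40 N, if the wrist force passes 120 N, or if a joint passes its speed limit or range.

## Working session

There is one attempt and no reset: what is moved stays moved. The work goes in short steps, Python scripts to look and compute and a tool call to move; the robot and the scene stay as the last step left them, time stands still between calls to the robot, and variables do not carry over. Pictures are saved under pics/ and viewed, about 12 in all and at most 16, crops included, and the job is handed in when it is done.

Besides the shell and the picture viewer there is one more tool, called as name(argument=value, ...) on one line, values as JSON. step_arm: Moves the arm, as the interface text tells. Its arguments: {"type":"object","properties":{"rows":{"type":"array","items":{"type":"number"}}},"required":["rows"]}

```bash
ls; mkdir -p pics; python3 - <<'E'
from plant import read_state, viewer
import numpy as np, cv2
np.set_printoptions(precision=4,suppress=True)
s=read_state()
print({k:np.array(v) for k,v in s.items()})
ims=[]
for n in ["top","side"]:
    im,d=viewer.read_camera(n); i=viewer.camera_info(n); print(n,i)
    np.savez(f"{n}0.npz",im=im,d=d)
    cv2.imwrite(f"pics/{n}0.png",cv2.resize(im[:,:,::-1],(768,576)))
E
```

```text
pics
{'t': array(0.), 'joint_pos': array([-0.8999,  0.3594,  0.011 , -0.0003, -1.2241, -0.2881]), 'qvel': array([-0.0006,  0.0002, -0.0012,  0.0004, -0.001 , -0.0011]), 'tau': array([ -0.0009, -58.3326,  29.342 ,   6.9368,  -0.0059,   0.    ]), 'tool_pos': array([ 0.252 , -0.626 ,  0.4038]), 'ee_rot': array([[-0.9277, -0.3734, -0.0008],
       [-0.3734,  0.9277,  0.0015],
       [ 0.0002,  0.0017, -1.    ]]), 'wrist_force': array([ 0.38  ,  0.1349, -0.6925]), 'wrist_torque': array([0.0064, 0.0423, 0.0119]), 'opening': array(0.0855)}
top {'mtx': array([[500.0536,   0.    , 255.3134],
       [  0.    , 500.0536, 184.9113],
       [  0.    ,   0.    ,   1.    ]]), 'k1': 0.07051890108540833, 'R': array([[ 0.0147, -0.9999, -0.005 ],
       [-0.9966, -0.0142, -0.0817],
       [ 0.0816,  0.0062, -0.9966]]), 't': array([0.0477, 0.527 , 1.4555])}
side {'mtx': array([[377.7481,   0.    , 253.0226],
       [  0.    , 377.7481, 192.814 ],
       [  0.    ,   0.    ,   1.    ]]), 'k1': -0.07504766703858967, 'R': array([[-0.7263, -0.6872,  0.0134],
       [-0.3748,  0.3797, -0.8458],
       [ 0.5762, -0.6193, -0.5334]]), 't': array([0.4034, 0.2234, 0.9024])}
```

View pics/top0.png

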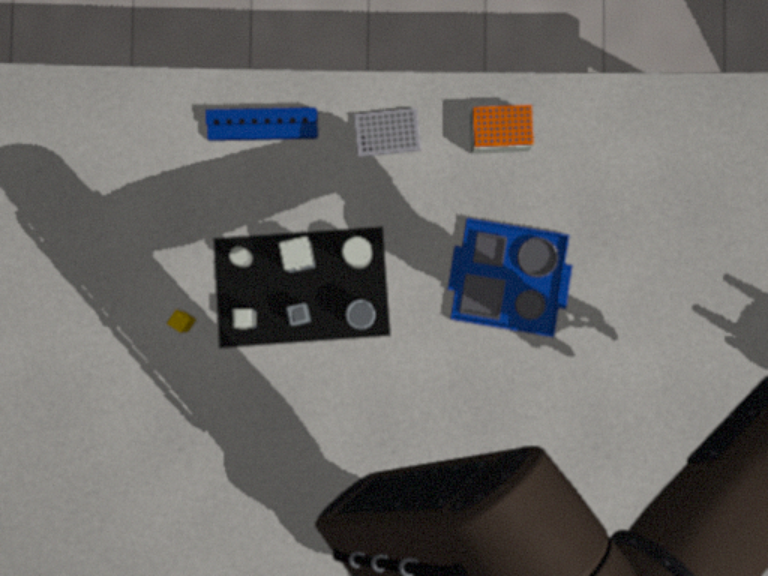

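View pics/side0.png

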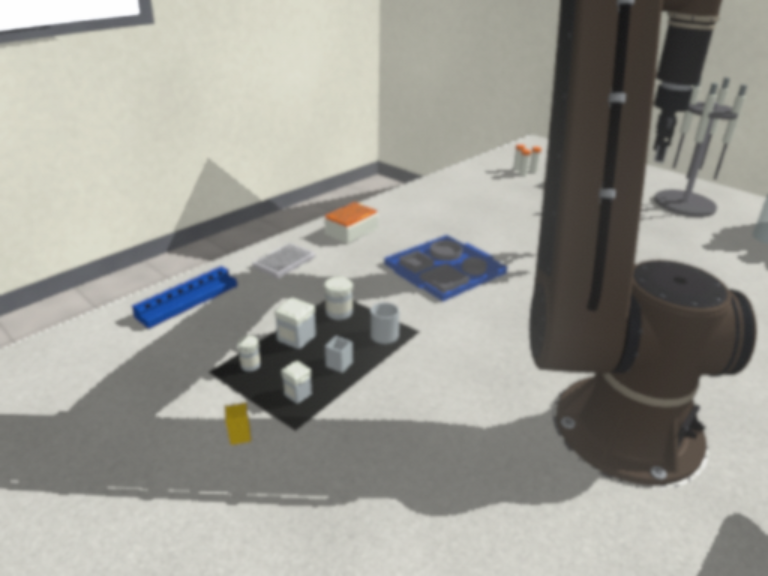

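Top view (768×576): the small round pot is at (241,257), large square (297,253), large round (357,252) and small square (244,319). The open pots are at (299,314) and (361,314). Wells: small square (488,248), large round (537,256), large square (482,296), small round (531,304). The yellow decoy at (181,321) lies off the mat. The side view agrees.

```bash
cat > h.py <<'E'
import numpy as np, cv2
from plant import read_state, viewer
np.set_printoptions(precision=4,suppress=True)
def rays(info,uv):
    uv=np.asarray(uv,float).reshape(-1,1,2)
    n=cv2.undistortPoints(uv,np.array(info["mtx"]),np.array([info["k1"],0,0,0.]))[:,0]
    return np.c_[n,np.ones(len(n))]
def cast(info,uv,z):      # pixels -> world on plane z
    R,t=np.array(info["R"]),np.array(info["t"])
    d=rays(info,uv)@R; c=-R.T@t
    return c+d*((z-c[2])/d[:,2])[:,None]
def cloud(info,depth):
    h,w=depth.shape; v,u=np.mgrid[:h,:w]
    p=rays(info,np.c_[u.ravel(),v.ravel()])*depth.reshape(-1,1)
    return ((p-np.array(info["t"]))@np.array(info["R"])).reshape(h,w,3)
def project(info,X):
    R,t=np.array(info["R"]),np.array(info["t"])
    return cv2.projectPoints(np.atleast_2d(X).astype(float),cv2.Rodrigues(R)[0],t,np.array(info["mtx"]),np.array([info["k1"],0,0,0.]))[0][:,0]
E
python3 - <<'E'
from h import *
f=np.load("top0.npz"); im,d=f["im"],f["d"]; I=viewer.camera_info("top")
P=cloud(I,d)
for n,c,H in [("rs",(241,257),.059),("sl",(297,253),.073),("rl",(357,252),.073),("ss",(244,319),.059),("os",(299,314),.049),("or",(361,314),.063)]:
    u,v=np.array(c)*2/3
    m=np.zeros(d.shape,np.uint8); u,v=int(u),int(v); m[v-16:v+17,u-16:u+17]=1
    z=P[...,2]
    m&=(abs(z-H)<.012).astype(np.uint8)
    cs,_=cv2.findContours(m,0,1); k=max(cs,key=cv2.contourArea)
    Q=cast(I,k[:,0],H)[:,:2]
    r=cv2.minAreaRect((Q*1000).astype(np.float32))
    print(n,np.median(z[m>0]),Q.shape,r)
hsv=cv2.cvtColor(im,cv2.COLOR_RGB2HSV)
m=((hsv[...,0]>100)&(hsv[...,0]<130)&(hsv[...,1]>130)).astype(np.uint8); m[:,:295]=0;m[:130]=0
m=cv2.morphologyEx(m,cv2.MORPH_CLOSE,np.ones((5,5)))
cs,_=cv2.findContours(m,0,1); k=max(cs,key=cv2.contourArea)
print("carrier",cv2.minAreaRect((cast(I,k[:,0],.015)[:,:2]*1000).astype(np.float32)))
for n,c in dict(ss=(488,248),rl=(537,256),sl=(482,296),rs=(531,304)).items():
    u,v=(np.array(c)*2//3).astype(int); print(n,P[v-3:v+4,u-3:u+4].reshape(-1,3).mean(0), np.median(P[v-3:v+4,u-3:u+4,2]),cast(I,[np.array(c)*2/3],.006))
u,v=233,208;print("mat",P[v-2:v+3,u-2:u+3,2].ravel())
E
```

```text
rs 0.05862292516030323 (32, 2) ((563.8021240234375, 331.77130126953125), (32.93952941894531, 32.391578674316406), 46.018272399902344)
sl 0.07252808594963864 (69, 2) ((566.8402709960938, 221.7403564453125), (56.98910140991211, 54.24235534667969), 12.484850883483887)
rl 0.07308450778450566 (53, 2) ((572.7565307617188, 105.25041198730469), (51.80751419067383, 51.492523193359375), 0.9142500162124634)
ss 0.05825664072562138 (46, 2) ((440.2987060546875, 320.890625), (37.52946090698242, 34.235408782958984), 1.729992389678955)
os 0.04614678871766927 (43, 2) ((452.6897277832031, 217.9346160888672), (34.36578369140625, 34.33414840698242), 14.887667655944824)
or 0.06119024677612592 (51, 2) ((453.16912841796875, 97.82546997070312), (51.42428207397461, 51.50779342651367), 0.820684015750885)
carrier ((531.891357421875, -193.92225646972656), (233.50137329101562, 204.2324676513672), 81.10212707519531)
ss [ 0.5863 -0.1475  0.0383] 0.00830038897533106 [[ 0.5892 -0.153   0.006 ]]
rl [ 0.5761 -0.2493  0.0094] 0.009665717450710772 [[ 0.5745 -0.25    0.006 ]]
sl [ 0.4941 -0.1402  0.0081] 0.008141274110149678 [[ 0.4933 -0.1414  0.006 ]]
rs [ 0.4807 -0.2375  0.0087] 0.008799783512952304 [[ 0.4789 -0.238   0.006 ]]
mat [0.0074 0.0652 0.035  0.0046 0.0066 0.0665 0.0627 0.011  0.0026 0.0083
 0.0613 0.0542 0.0057 0.0078 0.0063 0.0672 0.0581 0.006  0.0045 0.0082
 0.0591 0.0545 0.0043 0.0064 0.0079]
```

```bash
cat >> h.py <<'E'
from scipy.spatial.transform import Rotation as Ro
def plan(pos,yaw_y,s=None):   # rotvec deg + shift mm in the tool frame, from the measured pose
    s=s or read_state(); R=np.array(s["ee_rot"]); a=np.radians(yaw_y)
    y=np.array([np.cos(a),np.sin(a),0]); z=np.array([0,0,-1.]); T=np.c_[np.cross(y,z),y,z]
    return np.r_[Ro.from_matrix(R.T@T).as_rotvec(degrees=True), R.T@(np.array(pos)-s["tool_pos"])*1000]
E
python3 - <<'E'
from h import *
I=viewer.camera_info("wrist"); s=read_state(); R=np.array(s["ee_rot"])
print(I); c=-np.array(I["R"]).T@I["t"]; print("cam in tool",R.T@(c-s["tool_pos"])*1000, "axes",R.T@np.array(I["R"]).T)
print(plan([.53,-.195,.42],180))
E
```

```text
{'mtx': array([[276.4125,   0.    , 253.2819],
       [  0.    , 276.4125, 191.1179],
       [  0.    ,   0.    ,   1.    ]]), 'k1': -0.043367607137441894, 'R': array([[-0.3737,  0.9275,  0.0013],
       [ 0.8817,  0.3548,  0.311 ],
       [ 0.288 ,  0.1174, -0.9504]]), 't': array([ 0.6745, -0.0403,  0.3806])}
cam in tool [79.863  -0.2985 30.559 ] axes [[ 0.0003 -0.9504 -0.3111]
 [ 1.      0.0004 -0.0001]
 [ 0.0002 -0.3111  0.9504]]
[   0.0823    0.0422  -68.0721 -418.7688  296.0242  -15.7475]
```

step_arm(rows=[0,0,-68,-419,296,-16,1,0,0,-68,-419,296,-16,1,0,0,-68,-419,296,-16,1,0,0,-68,-419,296,-16,1,0,0,-68,-419,296,-16,1,0,0,-68,-419,296,-16,1,0,0,-68,-419,296,-16,1,0,0,-68,-419,296,-16,1,0,0,-68,-419,296,-16,1,0,0,-68,-419,296,-16,1,0,0,-68,-419,296,-16,1,0,0,-68,-419,296,-16,1,0,0,-68,-419,296,-16,1,0,0,-68,-419,296,-16,1,0,0,-68,-419,296,-16,1,0,0,-68,-419,296,-16,1])

```text
t: 1.7
tool_pos: [0.5297, -0.196, 0.4207]
ee_rot: [[-0.003, -1.0, -0.0], [-1.0, 0.003, -0.0], [0.0, 0.0, -1.0]]
wrist_force: [0.3, -1.1, 0.1]
opening: 0.0849
```

```bash
python3 - <<'E'
from h import *
import pickle
s=read_state(); I=viewer.camera_info("wrist"); im,d=viewer.read_camera("wrist")
pickle.dump((I,im,d),open("w1.pkl","wb")); cv2.imwrite("pics/w1.png",im[:,:,::-1])
print(s["t"],s["tool_pos"],s["joint_pos"]); print(plan([.50,.215,.42],180))
E
```

```text
1.7 [ 0.5297 -0.196   0.4207] [-0.0078  0.1677 -0.2108  0.     -1.1923  0.0052]
[  -0.0019   -0.0002   -0.1427 -410.747    30.7946    0.7613]
```

View pics/w1.png

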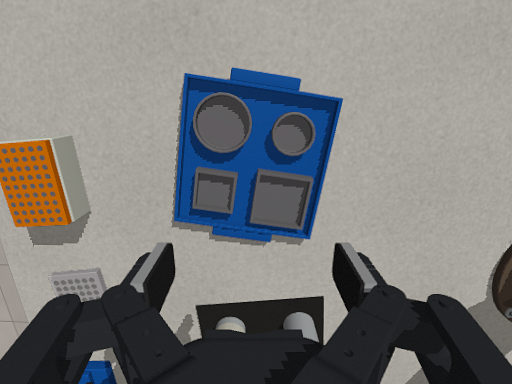

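Wrist view: the carrier is fully visible, with round large at (222,123), round small at (293,133), square small (215,190) and square large (280,200). Next, the mat view.

step_arm(rows=[0,0,0,-411,31,1,1,0,0,0,-411,31,1,1,0,0,0,-411,31,1,1,0,0,0,-411,31,1,1,0,0,0,-411,31,1,1,0,0,0,-411,31,1,1,0,0,0,-411,31,1,1,0,0,0,-411,31,1,1,0,0,0,-411,31,1,1,0,0,0,-411,31,1,1,0,0,0,-411,31,1,1,0,0,0,-411,31,1,1])

```text
t: 2.95
tool_pos: [0.4998, 0.2148, 0.4198]
ee_rot: [[-0.002, -1.0, -0.0], [-1.0, 0.002, -0.0], [0.0, 0.0, -1.0]]
wrist_force: [1.7, -0.5, -0.3]
opening: 0.0851
```

```bash
cat > m.py <<'E'
from h import *
import pickle
def wells(I,im,d):
    P=cloud(I,d); out={}
    for n,c,w in [("rl",(222,123),78),("rs",(293,133),58),("ss",(215,190),58),("sl",(280,200),78)]:
        q=P[c[1]-4:c[1]+5,c[0]-4:c[0]+5].reshape(-1,3); fl=np.median(q[:,2]); c0=np.median(q,0)[:2]
        near=np.hypot(P[...,0]-c0[0],P[...,1]-c0[1])<(.06 if w>60 else .047)
        m=near&(P[...,2]>fl+.009)&(P[...,2]<fl+.02)
        cs,_=cv2.findContours(m.astype(np.uint8),0,1); k=max(cs,key=cv2.contourArea)[:,0]
        Q=(cast(I,k,fl+.012)[:,:2]*1000).astype(np.float32)
        out[n]=(cv2.minEnclosingCircle(Q) if n[0]=="r" else cv2.minAreaRect(Q)); print("well",n,"floor",fl,"rim",np.median(P[m][:,2]),out[n])
def pots(I,im,d,what):
    P=cloud(I,d)
    for n,xy,H in what:
        near=np.hypot(P[...,0]-xy[0],P[...,1]-xy[1])<.045
        m=near&(abs(P[...,2]-H)<.006)
        cs,_=cv2.findContours(m.astype(np.uint8),0,1); k=max(cs,key=cv2.contourArea)[:,0]
        Q=(cast(I,k,H)[:,:2]*1000).astype(np.float32)
        print(n,np.median(P[m][:,2]),cv2.minEnclosingCircle(Q) if n[0]!="s" and n!="os" else cv2.minAreaRect(Q), len(Q))
POTS=[("rs",(.564,.332),.059),("sl",(.567,.222),.073),("rl",(.573,.105),.073),("ss",(.440,.321),.059),("os",(.453,.218),.049),("or",(.453,.098),.063)]
E
python3 - <<'E'
from m import *
wells(*pickle.load(open("w1.pkl","rb")))
s=read_state(); I=viewer.camera_info("wrist"); im,d=viewer.read_camera("wrist")
pickle.dump((I,im,d),open("w2.pkl","wb")); cv2.imwrite("pics/w2.png",im[:,:,::-1])
print(s["t"],s["tool_pos"]); pots(I,im,d,POTS)
E
```

```text
well rl floor 0.009312223465658326 rim 0.02081489916612308 ((570.6178588867188, -248.9111328125), 39.04684829711914)
well rs floor 0.009166852082265765 rim 0.0209658816498169 ((476.9095458984375, -234.3287811279297), 28.974618911743164)
well ss floor 0.009516209254980564 rim 0.021351855847872643 ((584.8994140625, -154.75399780273438), (59.12019729614258, 58.1697883605957), 81.33907318115234)
well sl floor 0.009187123879212281 rim 0.021006338093655787 ((490.9488525390625, -140.17092895507812), (78.9039306640625, 78.29624938964844), 81.29817199707031)
2.95 [0.4998 0.2148 0.4198]
rs 0.059543920098768126 ((560.8317260742188, 330.91845703125), 18.920940399169922) 76
sl 0.0739319007522238 ((565.61328125, 222.518798828125), (54.88406753540039, 54.55276107788086), 12.760929107666016) 167
rl 0.07379131007645327 ((570.7911987304688, 106.06336975097656), 27.87303352355957) 159
ss 0.05951095553844159 ((441.6939697265625, 320.8169860839844), (33.34016036987305, 35.65233612060547), 3.6458466053009033) 92
os 0.04922721744308074 ((450.44384765625, 218.4676055908203), (34.187599182128906, 35.73885726928711), 14.052066802978516) 101
or 0.06287140630418309 ((451.99456787109375, 97.74150848388672), 27.071624755859375) 143
```

View pics/w2.png

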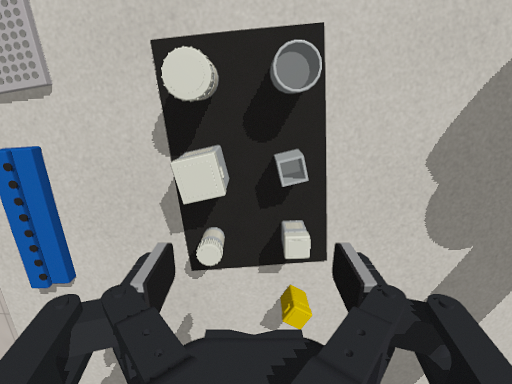

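Mat view: the four closed pots are at (189,73), (200,175), (210,245) and (296,240), and the open ones at (297,66) and (291,168). The yellow decoy is at (295,308). The well spacing comes out at 95.2 mm, so the estimates are consistent. First pick is the small square pot.

```bash
python3 - <<'E'
from h import *
print(plan([.4417,.3208,.196],182.7))
E
```

```text
[  -0.0058    0.002    -2.8601 -105.9512   58.4816  223.8458]
```

step_arm(rows=[0,0,-2.9,-106,58.5,60,0.4,0,0,-2.9,-106,58.5,90,0.4,0,0,-2.9,-106,58.5,100,0.4,0,0,-2.9,-106,58.5,120,0.4,0,0,-2.9,-106,58.5,140,0.4,0,0,-2.9,-106,58.5,165,0.4,0,0,-2.9,-106,58.5,185,0.4,0,0,-2.9,-106,58.5,205,0.4,0,0,-2.9,-106,58.5,218,0.4,0,0,-2.9,-106,58.5,224,0.4,0,0,-2.9,-106,58.5,224,0.4,0,0,-2.9,-106,58.5,224,0.4])

```text
t: 4.2
tool_pos: [0.4418, 0.3219, 0.1964]
ee_rot: [[0.049, -0.999, 0.001], [-0.999, -0.049, 0.001], [-0.001, -0.001, -1.0]]
wrist_force: [0.6, 0.3, -0.1]
opening: 0.0597
```

step_arm(rows=[0,0,0,0,0,0,0,0,0,0,0,0,0,-0.2,0,0,0,0,0,0,-0.6,0,0,0,0,0,0,-1,0,0,0,0,0,0,-1,0,0,0,0,0,0,-1,0,0,0,0,0,0,-1,0,0,0,0,0,0,-1,0,0,0,0,0,-5,-1,0,0,0,0,0,-15,-1,0,0,0,0,0,-15,-1])

```text
t: 5.3
tool_pos: [0.4417, 0.3226, 0.2123]
ee_rot: [[0.05, -0.999, 0.002], [-0.999, -0.05, 0.002], [-0.002, -0.002, -1.0]]
wrist_force: [-0.0, -0.1, -0.4]
opening: 0.0328
```

```bash
python3 - <<'E'
from h import *
im,d=viewer.read_camera("side"); s=read_state(); print(s["t"],s["tool_pos"],s["opening"],s["wrist_force"])
cv2.imwrite("pics/s2.png",cv2.resize(im[190:300,120:310,::-1],None,fx=4,fy=4))
print(plan([.5849,-.1548,.36],171.3)); print(plan([.5849,-.1548,.203],171.3))
E
```

```text
5.35 [0.4415 0.3224 0.2117] 0.03362030037594595 [-0.0982  0.2817 -0.5223]
[  -0.0603    0.0961   11.54    483.4596 -119.7388 -148.8994]
[  -0.0603    0.0961   11.54    483.7045 -119.5483    8.1003]
```

View pics/s2.png

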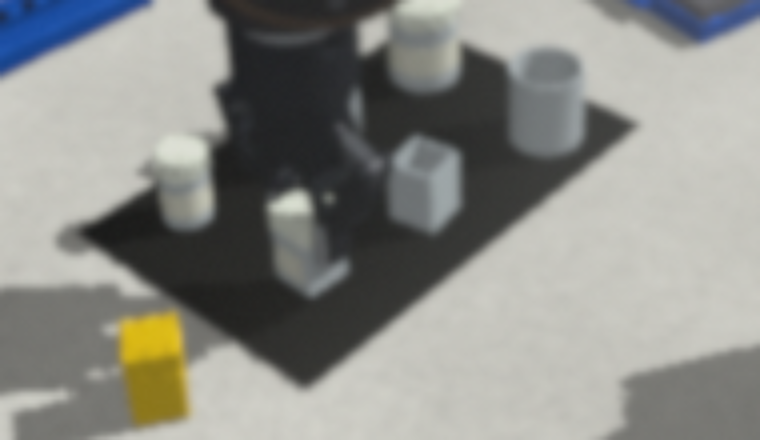

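step_arm(rows=[0,0,0,0,0,-40,-1,0,0,0,0,0,-90,-1,0,0,0,30,-7,-125,-1,0,0,2,75,-19,-149,-1,0,0,4,120,-30,-149,-1,0,0,6,165,-41,-149,-1,0,0,8,210,-52,-149,-1,0,0,10,255,-63,-149,-1,0,0,11.5,300,-74,-149,-1,0,0,11.5,345,-85,-149,-1,0,0,11.5,390,-97,-149,-1,0,0,11.5,430,-107,-149,-1,0,0,11.5,460,-114,-149,-1,0,0,11.5,483,-120,-149,-1,0,0,11.5,483,-120,-149,-1,0,0,11.5,483,-120,-149,-1,0,0,11.5,483,-120,-149,-1])

```text
t: 7.05
tool_pos: [0.5848, -0.1538, 0.3596]
ee_rot: [[-0.15, -0.989, -0.0], [-0.989, 0.15, 0.0], [-0.0, 0.0, -1.0]]
wrist_force: [-0.2, 0.0, -0.4]
opening: 0.0333
```

```bash
python3 - <<'E'
from h import *
s=read_state(); print(s["opening"]);print(plan([.5849,-.1548,.203],171.3))
im,d=viewer.read_camera("wrist"); cv2.imwrite("pics/w3.png",im[:,:,::-1])
E
```

```text
0.03326628714165137
[  0.0192   0.01     0.0514   0.9744  -0.3165 156.564 ]
```

View pics/w3.png

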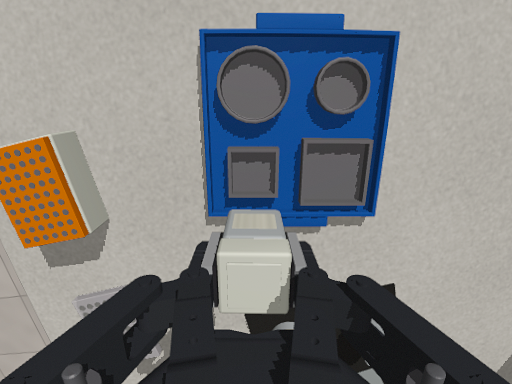

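The pot is held square and upright, centred at about (255,262) between the pads, and the target well is at (252,175). I'm lowering it.

step_arm(rows=[0,0,0,1,0,40,-1,0,0,0,1,0,80,-1,0,0,0,1,0,110,-1,0,0,0,1,0,130,-1,0,0,0,1,0,142,-1,0,0,0,1,0,150,-1,0,0,0,1,0,154,-1,0,0,0,1,0,157,-1,0,0,0,1,0,157,-1,0,0,0,1,0,157,-1])

```text
t: 8.1
tool_pos: [0.5851, -0.1554, 0.2034]
ee_rot: [[-0.151, -0.989, 0.001], [-0.989, 0.151, 0.0], [-0.0, -0.001, -1.0]]
wrist_force: [0.3, -0.2, -1.3]
opening: 0.0332
```

Now a slow touch-down.

step_arm(rows=[0,0,0,0,0,0.5,-1,0,0,0,0,0,1,-1,0,0,0,0,0,1,-1])

```text
t: 8.4
tool_pos: [0.5851, -0.1555, 0.2027]
ee_rot: [[-0.15, -0.989, 0.001], [-0.989, 0.15, -0.0], [0.0, -0.001, -1.0]]
wrist_force: [-1.5, 1.5, 5.6]
opening: 0.0333
```

step_arm(rows=[0,0,0,0,0,0,-0.1,0,0,0,0,0,0,0.1,0,0,0,0,0,0,0.3,0,0,0,0,0,0,0.3,0,0,0,0,0,-10,0.3,0,0,0,0,0,-30,0.4,0,0,0,0,0,-70,0.4,0,0,0,0,0,-120,0.4,0,0,0,0,0,-160,0.4,0,0,0,0,0,-160,0.4,0,0,0,0,0,-160,0.4])

```text
t: 9.5
tool_pos: [0.5848, -0.1554, 0.3639]
ee_rot: [[-0.151, -0.989, 0.003], [-0.989, 0.151, 0.0], [-0.001, -0.003, -1.0]]
wrist_force: [0.0, -0.2, -0.9]
opening: 0.0596
```

```bash
python3 - <<'E'
from h import *
print(plan([.5615,.331,.196],180))
im,d=viewer.read_camera("top"); cv2.imwrite("pics/t2.png",cv2.resize(im[130:240,290:400,::-1],None,fx=5,fy=5))
E
```

```text
[  -0.1977    0.0333   -8.6715 -477.1907   96.9694  167.9296]
```

View pics/t2.png

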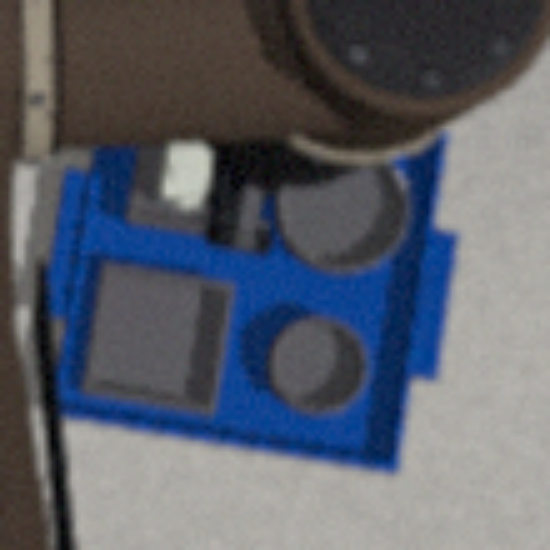

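The small square pot stands in its well at (185,175), partly hidden by the arm. Next is the small round pot.

step_arm(rows=[0,0,-2,-30,6,0,0.4,0,0,-4,-75,15,0,0.4,0,0,-6,-120,24,0,0.4,-0.2,0,-8.7,-170,34,0,0.4,-0.2,0,-8.7,-220,44,0,0.4,-0.2,0,-8.7,-268,54,0,0.4,-0.2,0,-8.7,-316,64,0,0.4,-0.2,0,-8.7,-364,74,0,0.4,-0.2,0,-8.7,-410,83,10,0.4,-0.2,0,-8.7,-450,91,25,0.4,-0.2,0,-8.7,-477,97,45,0.4,-0.2,0,-8.7,-477,97,60,0.4,-0.2,0,-8.7,-477,97,85,0.4,-0.2,0,-8.7,-477,97,110,0.4,-0.2,0,-8.7,-477,97,135,0.4,-0.2,0,-8.7,-477,97,155,0.4,-0.2,0,-8.7,-477,97,165,0.4,-0.2,0,-8.7,-477,97,168,0.4,-0.2,0,-8.7,-477,97,168,0.4])

```text
t: 11.45
tool_pos: [0.5609, 0.3307, 0.1934]
ee_rot: [[0.001, -1.0, -0.004], [-1.0, -0.001, -0.001], [0.001, 0.004, -1.0]]
wrist_force: [0.8, 0.5, 0.9]
opening: 0.0597
```

step_arm(rows=[0,0,0,0,0,0,0,0,0,0,0,0,0,-0.2,0,0,0,0,0,0,-0.6,0,0,0,0,0,0,-1,0,0,0,0,0,0,-1,0,0,0,0,0,0,-1,0,0,0,0,0,0,-1,0,0,0,0,0,0,-1,0,0,0,0,0,-20,-1,0,0,0,0,0,-60,-1,0,0,0,0,0,-110,-1,0,0,0,0,0,-150,-1,0,0,0,0,0,-164,-1,0,0,0,0,0,-164,-1,0,0,0,0,0,-164,-1])

```text
t: 12.95
tool_pos: [0.561, 0.3304, 0.357]
ee_rot: [[0.0, -1.0, -0.004], [-1.0, -0.0, 0.0], [-0.0, 0.004, -1.0]]
wrist_force: [0.6, 1.0, -0.7]
opening: 0.0325
```

```bash
python3 - <<'E'
from h import *
s=read_state(); print(s["opening"]);print(plan([.4769,-.2343,.203],171.3))
E
```

```text
0.0324500386278932
[  0.2563  -0.0032   8.7113 564.7742  83.5249 154.1852]
```

step_arm(rows=[0,0,2,30,4.5,0,-1,0,0,4,75,11,0,-1,0,0,6,122,18,0,-1,0.25,0,8.7,170,25,0,-1,0.25,0,8.7,218,32,0,-1,0.25,0,8.7,266,39,0,-1,0.25,0,8.7,314,46,0,-1,0.25,0,8.7,362,53,0,-1,0.25,0,8.7,410,61,0,-1,0.25,0,8.7,458,68,0,-1,0.25,0,8.7,505,75,0,-1,0.25,0,8.7,545,81,0,-1,0.25,0,8.7,565,83.5,0,-1,0.25,0,8.7,565,83.5,20,-1,0.25,0,8.7,565,83.5,60,-1,0.25,0,8.7,565,83.5,90,-1,0.25,0,8.7,565,83.5,115,-1,0.25,0,8.7,565,83.5,120,-1,0.25,0,8.7,565,83.5,120,-1])

```text
t: 14.85
tool_pos: [0.4773, -0.2343, 0.2363]
ee_rot: [[-0.151, -0.989, -0.003], [-0.989, 0.151, 0.0], [0.0, 0.003, -1.0]]
wrist_force: [0.1, 0.7, 0.4]
opening: 0.0322
```

```bash
python3 - <<'E'
from h import *
s=read_state(); print(s["opening"]);print(plan([.4769,-.2343,.2],171.3))
im,d=viewer.read_camera("wrist"); cv2.imwrite("pics/w4.png",im[:,:,::-1])
E
```

```text
0.032222735818859816
[ 0.187  -0.0099  0.03    0.0817  0.2248 36.2726]
```

View pics/w4.png

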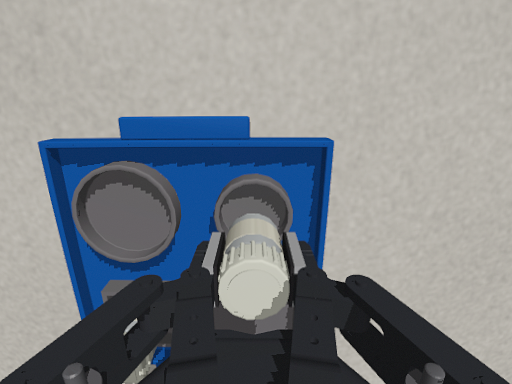

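The round pot is held upright at (253,285), above the small round well at (253,210). I'm lowering it.

step_arm(rows=[0.2,0,0,0,0,12,-1,0.2,0,0,0,0,22,-1,0.2,0,0,0,0,30,-1,0.2,0,0,0,0,34,-1,0.2,0,0,0,0,36,-1,0.2,0,0,0,0,36,-1,0.2,0,0,0,0,36.5,-1])

```text
t: 15.6
tool_pos: [0.4781, -0.2343, 0.2016]
ee_rot: [[-0.151, -0.989, 0.005], [-0.989, 0.151, -0.001], [-0.0, -0.005, -1.0]]
wrist_force: [0.8, -0.1, -0.6]
opening: 0.0328
```

step_arm(rows=[0,0,0,0,0,0.5,-1,0,0,0,0,0,1,-1,0,0,0,0,0,1.5,-1,0,0,0,0,0,1.5,-1])

```text
t: 16.0
tool_pos: [0.4781, -0.2344, 0.2009]
ee_rot: [[-0.15, -0.989, 0.005], [-0.989, 0.15, -0.001], [0.0, -0.005, -1.0]]
wrist_force: [-2.5, 1.4, 10.0]
opening: 0.0322
```

Contact at about 10 N. I'm releasing it.

step_arm(rows=[0,0,0,0,0,0,-0.1,0,0,0,0,0,0,0.1,0,0,0,0,0,0,0.3,0,0,0,0,0,0,0.3,0,0,0,0,0,-10,0.3,0,0,0,0,0,-30,0.4,0,0,0,0,0,-70,0.6,0,0,0,0,0,-120,1,0,0,0,0,0,-165,1,0,0,0,0,0,-165,1,0,0,0,0,0,-165,1])

```text
t: 17.1
tool_pos: [0.4771, -0.2342, 0.3669]
ee_rot: [[-0.151, -0.989, 0.008], [-0.989, 0.151, -0.001], [-0.0, -0.008, -1.0]]
wrist_force: [-0.3, -0.5, 0.1]
opening: 0.0853
```

```bash
python3 - <<'E'
from h import *
print(plan([.5656,.2225,.206],192.7))
E
```

```text
[  -0.4608   -0.0636  -21.3701 -464.7387  -17.3672  161.2347]
```

step_arm(rows=[-0.4,0,-4,-30,-1,0,1,-0.4,0,-8,-75,-3,0,1,-0.4,0,-12,-122,-5,0,1,-0.4,0,-16,-170,-7,0,1,-0.4,0,-20,-218,-9,0,1,-0.4,0,-21.4,-266,-11,0,1,-0.4,0,-21.4,-314,-13,0,1,-0.4,0,-21.4,-362,-15,0,1,-0.4,0,-21.4,-410,-16,0,1,-0.4,0,-21.4,-445,-17,0,1,-0.4,0,-21.4,-465,-17.5,10,1,-0.4,0,-21.4,-465,-17.5,40,1,-0.4,0,-21.4,-465,-17.5,60,1,-0.4,0,-21.4,-465,-17.5,60,1,-0.4,0,-21.4,-465,-17.5,60,1])

```text
t: 18.6
tool_pos: [0.5648, 0.2223, 0.3043]
ee_rot: [[0.22, -0.975, -0.004], [-0.975, -0.22, -0.002], [0.001, 0.005, -1.0]]
wrist_force: [0.3, 0.1, 0.3]
opening: 0.0854
```

```bash
python3 - <<'E'
from h import *
print(plan([.5656,.2225,.206],192.7))
E
```

```text
[ 0.264  -0.085   0.0163 -0.165  -1.2863 98.3353]
```

step_arm(rows=[0.2,0,0,0,-1,30,1,0.2,0,0,0,-1,60,1,0.2,0,0,0,-1,82,1,0.2,0,0,0,-1,94,1,0.2,0,0,0,-1,98,1,0.2,0,0,0,-1,98,1,0.2,0,0,0,-1,98,0.6,0.2,0,0,0,-1,98,0.3,0.2,0,0,0,-1,98,0,0.2,0,0,0,-1,98,-1,0.2,0,0,0,-1,98,-1,0.2,0,0,0,-1,98,-1,0.2,0,0,0,-1,98,-1])

```text
t: 19.9
tool_pos: [0.566, 0.2233, 0.2083]
ee_rot: [[0.221, -0.975, 0.003], [-0.975, -0.221, 0.001], [-0.0, -0.003, -1.0]]
wrist_force: [-1.0, 0.5, 7.1]
opening: 0.0532
```

step_arm(rows=[0,0,0,0,0,-15,-1,0,0,0,0,0,-50,-1,0,0,0,0,0,-95,-1,0,0,0,0,0,-140,-1,0,0,0,0,0,-165,-1,0,0,0,0,0,-165,-1,0,0,0,0,0,-165,-1])

```text
t: 20.6
tool_pos: [0.565, 0.2228, 0.3722]
ee_rot: [[0.22, -0.975, 0.001], [-0.975, -0.22, 0.001], [-0.001, -0.001, -1.0]]
wrist_force: [-0.1, -0.2, -2.3]
opening: 0.0532
```

```bash
python3 - <<'E'
from h import *
print(plan([.4909,-.1402,.25],171.3),read_state()["opening"])
E
```

```text
[ -0.0683   0.0577  21.4169 337.878  152.3643 121.76  ] 0.05323348340066554
```

step_arm(rows=[0,0,4,25,11,0,-1,0,0,8,65,29,0,-1,0,0,12,107,48,0,-1,0,0,16,150,67,0,-1,0,0,20,193,87,0,-1,0,0,21.4,236,106,0,-1,0,0,21.4,275,124,0,-1,0,0,21.4,310,140,0,-1,0,0,21.4,338,152,0,-1,0,0,21.4,338,152,20,-1,0,0,21.4,338,152,60,-1,0,0,21.4,338,152,95,-1,0,0,21.4,338,152,115,-1,0,0,21.4,338,152,115,-1,0,0,21.4,338,152,115,-1])

```text
t: 22.1
tool_pos: [0.4916, -0.1403, 0.2563]
ee_rot: [[-0.15, -0.989, -0.002], [-0.989, 0.15, -0.001], [0.001, 0.002, -1.0]]
wrist_force: [0.9, -0.3, -1.3]
opening: 0.0531
```

```bash
python3 - <<'E'
from h import *
print(plan([.4909,-.1402,.215],171.3),read_state()["opening"])
im,d=viewer.read_camera("wrist"); cv2.imwrite("pics/w5.png",im[:,:,::-1])
E
```

```text
[ 0.0899 -0.0427  0.0457  0.0069  0.5992 41.3047] 0.053090219157043865
```

View pics/w5.png

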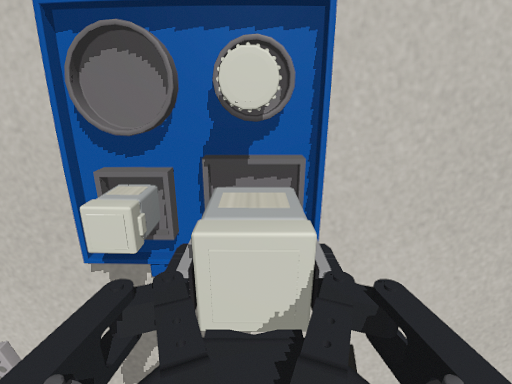

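The two small pots stand in their wells: round at (252,78), square at (118,225). The large square pot is upright above its own well at (255,185). I'm lowering it.

step_arm(rows=[0,0,0,0,0.5,12,-1,0,0,0,0,0.5,24,-1,0,0,0,0,0.5,33,-1,0,0,0,0,0.5,38,-1,0,0,0,0,0.5,40,-1,0,0,0,0,0.5,41,-1,0,0,0,0,0.5,41,-1])

```text
t: 22.85
tool_pos: [0.4914, -0.1402, 0.216]
ee_rot: [[-0.151, -0.989, 0.001], [-0.989, 0.151, -0.0], [-0.0, -0.001, -1.0]]
wrist_force: [-0.3, -0.2, -1.2]
opening: 0.0537
```

step_arm(rows=[0,0,0,0,0,0.5,-1,0,0,0,0,0,0.5,-1])

```text
t: 23.05
tool_pos: [0.4913, -0.1402, 0.2157]
ee_rot: [[-0.151, -0.989, 0.001], [-0.989, 0.151, -0.0], [-0.0, -0.001, -1.0]]
wrist_force: [-0.9, 0.9, -0.6]
opening: 0.0534
```

step_arm(rows=[0,0,0,0,0,0.5,-1,0,0,0,0,0,1,-1,0,0,0,0,0,1,-1])

```text
t: 23.35
tool_pos: [0.4913, -0.1402, 0.2144]
ee_rot: [[-0.151, -0.989, 0.001], [-0.989, 0.151, -0.0], [-0.0, -0.001, -1.0]]
wrist_force: [-0.3, -0.4, -1.0]
opening: 0.0535
```

step_arm(rows=[0,0,0,0,0,0.5,-1,0,0,0,0,0,1,-1,0,0,0,0,0,1,-1])

```text
t: 23.65
tool_pos: [0.4913, -0.1402, 0.2143]
ee_rot: [[-0.15, -0.989, 0.001], [-0.989, 0.15, -0.0], [0.0, -0.001, -1.0]]
wrist_force: [-3.8, 2.0, 9.5]
opening: 0.0536
```

step_arm(rows=[0,0,0,0,0,0,0.35,0,0,0,0,0,0,0.5,0,0,0,0,0,0,0.65,0,0,0,0,0,0,0.65,0,0,0,0,0,-10,0.65,0,0,0,0,0,-30,0.65,0,0,0,0,0,-70,0.7,0,0,0,0,0,-120,1,0,0,0,0,0,-155,1,0,0,0,0,0,-155,1,0,0,0,0,0,-155,1])

```text
t: 24.75
tool_pos: [0.491, -0.1401, 0.37]
ee_rot: [[-0.151, -0.989, 0.004], [-0.989, 0.151, 0.0], [-0.001, -0.004, -1.0]]
wrist_force: [-0.8, -0.4, -0.3]
opening: 0.0854
```

```bash
python3 - <<'E'
from h import *
print(plan([.5712,.1058,.30],180))
E
```

```text
[  -0.2124    0.0388   -8.6727 -255.1545  -41.935    70.4343]
```

step_arm(rows=[0,0,-2,-25,-4,0,1,0,0,-4,-65,-11,0,1,0,0,-6,-110,-18,0,1,-0.2,0,-8.7,-155,-26,0,1,-0.2,0,-8.7,-200,-33,10,1,-0.2,0,-8.7,-235,-39,25,1,-0.2,0,-8.7,-255,-42,45,1,-0.2,0,-8.7,-255,-42,65,1,-0.2,0,-8.7,-255,-42,70,1,-0.2,0,-8.7,-255,-42,70,1,-0.2,0,-8.7,-255,-42,70,1])

```text
t: 25.85
tool_pos: [0.5713, 0.1052, 0.299]
ee_rot: [[0.0, -1.0, -0.002], [-1.0, -0.0, -0.0], [0.0, 0.002, -1.0]]
wrist_force: [0.6, 0.2, 0.5]
opening: 0.0853
```

```bash
python3 - <<'E'
from h import *
print(plan([.5712,.1058,.206],180))
E
```

```text
[ 0.1411 -0.0012  0.013  -0.6132 -0.1459 92.9999]
```

step_arm(rows=[0.1,0,0,-0.6,0,30,1,0.1,0,0,-0.6,0,58,1,0.1,0,0,-0.6,0,78,1,0.1,0,0,-0.6,0,89,1,0.1,0,0,-0.6,0,93,1,0.1,0,0,-0.6,0,93,1,0.1,0,0,-0.6,0,93,0.6,0.1,0,0,-0.6,0,93,0.3,0.1,0,0,-0.6,0,93,0,0.1,0,0,-0.6,0,93,-1,0.1,0,0,-0.6,0,93,-1,0.1,0,0,-0.6,0,93,-1,0.1,0,0,-0.6,0,93,-1])

```text
t: 27.15
tool_pos: [0.5713, 0.1064, 0.2067]
ee_rot: [[0.001, -1.0, 0.001], [-1.0, -0.001, 0.001], [-0.001, -0.001, -1.0]]
wrist_force: [-0.0, 0.0, 5.0]
opening: 0.0528
```

step_arm(rows=[0,0,0,0,0,-15,-1,0,0,0,0,0,-50,-1,0,0,0,0,0,-95,-1,0,0,0,0,0,-140,-1,0,0,0,0,0,-165,-1,0,0,0,0,0,-165,-1,0,0,0,0,0,-165,-1])

```text
t: 27.85
tool_pos: [0.5706, 0.1061, 0.3709]
ee_rot: [[0.0, -1.0, -0.0], [-1.0, -0.0, 0.001], [-0.001, 0.0, -1.0]]
wrist_force: [-0.9, -0.4, -2.4]
opening: 0.053
```

```bash
python3 - <<'E'
from h import *
print(plan([.5706,-.2489,.255],171.3),read_state()["opening"])
E
```

```text
[  0.009    0.0774   8.7198 355.163    0.1585 115.4469] 0.053024261480836415
```

step_arm(rows=[0,0,2,25,0,0,-1,0,0,4,65,0,0,-1,0,0,6,110,0,0,-1,0,0,8.7,155,0,0,-1,0,0,8.7,200,0,0,-1,0,0,8.7,245,0,0,-1,0,0,8.7,290,0,0,-1,0,0,8.7,330,0,0,-1,0,0,8.7,355,0,0,-1,0,0,8.7,355,0,20,-1,0,0,8.7,355,0,60,-1,0,0,8.7,355,0,95,-1,0,0,8.7,355,0,115,-1,0,0,8.7,355,0,115,-1,0,0,8.7,355,0,115,-1])

```text
t: 29.35
tool_pos: [0.571, -0.2488, 0.2546]
ee_rot: [[-0.15, -0.989, -0.003], [-0.989, 0.15, 0.0], [0.0, 0.003, -1.0]]
wrist_force: [0.9, -0.1, -0.6]
opening: 0.0523
```

```bash
python3 - <<'E'
from h import *
print(plan([.5706,-.2489,.2145],171.3),read_state()["opening"])
im,d=viewer.read_camera("wrist"); cv2.imwrite("pics/w6.png",im[:,:,::-1])
E
```

```text
[ 0.1906 -0.0173  0.0442  0.1377  0.2852 40.08  ] 0.05229250920506054
```

View pics/w6.png

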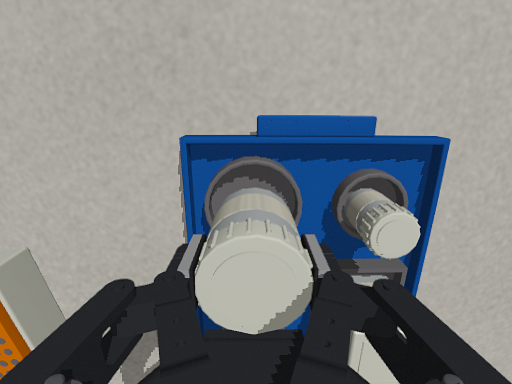

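The large round pot is held upright at (255,280), aligned with its well at (253,200). The neighbouring pots are clear of the fingers. I'm lowering it.

step_arm(rows=[0.1,0,0,0,0,12,-1,0.1,0,0,0,0,24,-1,0.1,0,0,0,0,33,-1,0.1,0,0,0,0,38,-1,0.1,0,0,0,0,40,-1,0.1,0,0,0,0,41,-1,0.1,0,0,0,0,41,-1])

```text
t: 30.1
tool_pos: [0.5712, -0.2488, 0.2145]
ee_rot: [[-0.151, -0.989, 0.001], [-0.989, 0.151, -0.0], [-0.0, -0.001, -1.0]]
wrist_force: [0.0, 0.3, -0.7]
opening: 0.0528
```

step_arm(rows=[0,0,0,0,0,0.5,-1,0,0,0,0,0,0.5,-1])

```text
t: 30.3
tool_pos: [0.5712, -0.2488, 0.2142]
ee_rot: [[-0.151, -0.989, 0.001], [-0.989, 0.151, -0.0], [-0.0, -0.001, -1.0]]
wrist_force: [-0.1, 0.2, -1.3]
opening: 0.0527
```

step_arm(rows=[0,0,0,0,0,0.5,-1,0,0,0,0,0,1,-1,0,0,0,0,0,1,-1])

```text
t: 30.6
tool_pos: [0.5711, -0.2488, 0.2129]
ee_rot: [[-0.151, -0.989, 0.001], [-0.989, 0.151, -0.0], [-0.0, -0.001, -1.0]]
wrist_force: [0.1, -0.5, -1.6]
opening: 0.0523
```

step_arm(rows=[0,0,0,0,0,0.5,-1,0,0,0,0,0,1,-1,0,0,0,0,0,1,-1])

```text
t: 30.9
tool_pos: [0.5712, -0.2489, 0.2128]
ee_rot: [[-0.15, -0.989, 0.001], [-0.989, 0.15, -0.0], [0.0, -0.001, -1.0]]
wrist_force: [-1.8, 0.5, 7.0]
opening: 0.0525
```

step_arm(rows=[0,0,0,0,0,0,0.35,0,0,0,0,0,0,0.5,0,0,0,0,0,0,0.65,0,0,0,0,0,0,0.65,0,0,0,0,0,-10,0.65,0,0,0,0,0,-30,0.65,0,0,0,0,0,-70,0.7,0,0,0,0,0,-115,1,0,0,0,0,0,-160,1,0,0,0,-45,40,-205,1,0,0,0,-90,40,-207,1,0,0,0,-90,40,-207,1,0,0,0,-90,40,-207,1,0,0,0,-90,40,-207,1])

```text
t: 32.3
tool_pos: [0.5449, -0.1537, 0.4191]
ee_rot: [[-0.15, -0.989, 0.001], [-0.989, 0.15, -0.0], [-0.0, -0.001, -1.0]]
wrist_force: [-0.5, -0.3, -0.5]
opening: 0.0852
```

```bash
python3 - <<'E'
from m import *
I=viewer.camera_info("wrist"); im,d=viewer.read_camera("wrist"); print(read_state()["t"])
cv2.imwrite("pics/w7.png",im[:,:,::-1])
pots(I,im,d,[("ss",(.585,-.155),.065),("rs",(.477,-.234),.065),("sl",(.491,-.140),.079),("rl",(.571,-.249),.079)])
it,dt=viewer.read_camera("top"); print("open pots, top cam before/after")
T=viewer.camera_info("top"); f=np.load("top0.npz")
pots(T,f["im"],f["d"],POTS[4:]); pots(T,it,dt,POTS[4:])
cv2.imwrite("pics/t3.png",cv2.resize(it[60:260,80:400,::-1],None,fx=2.4,fy=2.4))
E
```

```text
32.35
ss 0.06588727423135082 ((584.682373046875, -155.26734924316406), (35.03373336791992, 33.878944396972656), 80.25503540039062) 105
rs 0.06555522981181289 ((481.2641296386719, -232.41973876953125), 18.04745864868164) 103
sl 0.0798705816121519 ((491.332275390625, -141.5408477783203), (54.09514236450195, 54.373104095458984), 81.4227294921875) 177
rl 0.0797641892330136 ((571.5927734375, -249.29026794433594), 27.812450408935547) 162
open pots, top cam before/after
os 0.04720910731611906 ((452.9381408691406, 218.34967041015625), (33.67223358154297, 33.65958023071289), 14.887507438659668) 58
or 0.061894005704372396 ((458.82733154296875, 99.33247375488281), 25.75797462463379) 45
os 0.04829522673266791 ((453.02484130859375, 218.02369689941406), (33.67231369018555, 34.33414840698242), 14.887667655944824) 78
or 0.06277157310848533 ((460.1302795410156, 109.36940002441406), 21.789886474609375) 34
```

View pics/w7.png

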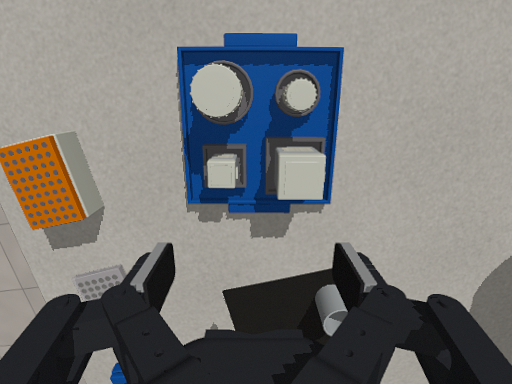

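View pics/t3.png

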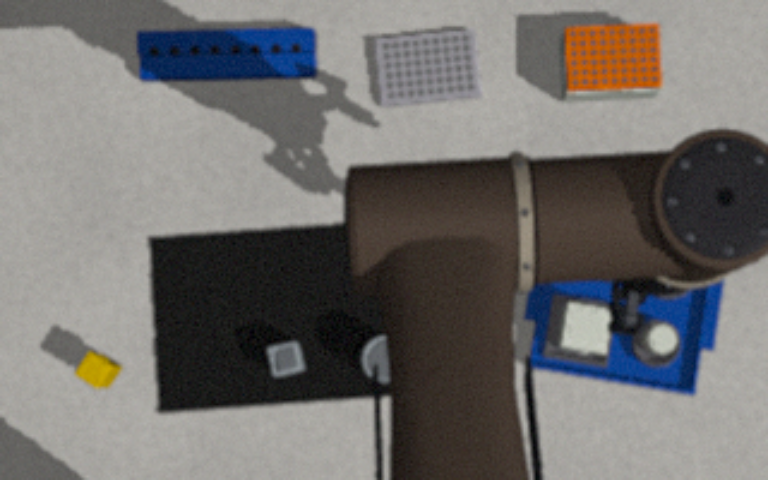

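All four pots are in their wells, with tops at the expected heights. The arm hides the open round pot from the top camera, so I'll compare before and after in the side view.

```bash
python3 - <<'E'
from h import *
im,d=viewer.read_camera("side"); I=viewer.camera_info("side"); d0=np.load("side0.npz")["d"]
for n,xy,H in [("os",(.4515,.218),.049),("or",(.452,.098),.063)]:
    for dd in (d0,d):
        P=cloud(I,dd); m=(np.hypot(P[...,0]-xy[0],P[...,1]-xy[1])<.05)&(P[...,2]>.012)
        print(n,m.sum(),P[m].mean(0),P[m].max(0)[2])
E
```

```text
os 296 [0.4455 0.2219 0.0355] 0.05320731823097582
os 293 [0.4454 0.2216 0.0357] 0.05228652530906305
or 433 [0.4448 0.1022 0.0439] 0.06710806585518185
or 492 [0.451  0.1008 0.1087] 0.5897777107856665
```

```bash
python3 - <<'E'
from h import *
im,d=viewer.read_camera("side"); I=viewer.camera_info("side"); d0=np.load("side0.npz")["d"]
for dd in (d0,d):
    P=cloud(I,dd); m=(np.hypot(P[...,0]-.452,P[...,1]-.098)<.05)&(P[...,2]>.012)&(P[...,2]<.075)
    print(m.sum(),P[m].mean(0))
from plant import job
print(job.close_job())
E
```

```text
433 [0.4448 0.1022 0.0439]
438 [0.4447 0.1022 0.0436]
the job is handed in; nothing more can be done
None
```

The job is handed in. All four closed pots stand upright in their matching wells, and I released each one only after feeling it touch the floor at about 5–10 N. It took about 32.5 s of the 109 s allowed, and no force reading went above about 10 N.

- **Final check of the wells:** the last wrist view shows each pot in its own well. Their tops measure 65.5–65.9 mm (small) and 79.8–79.9 mm (large), which fits standing flat on the roughly 9 mm floor. Three pots are within about 1.5 mm of their well centres. The small round pot reads about 5 mm off centre but is still inside its well.
- **Pots and decoy to be left alone:** both open pots measure within 0.3 mm of where they started in before-and-after side views. The yellow look-alike was not touched.
- **Checks that disagreed:** the last top-camera reading of the open round pot was about 10 mm off because the arm hid part of it, so I relied on the side view instead. My first before-and-after side comparison of that pot also included part of the arm. I repeated it with a height limit, and the two views then agreed.

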